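# Widen the bay of the thread organiser and slide the pin pot into it

### The arm

A 6-joint arm with a two-finger parallel gripper is mounted at the origin on the work surface. World frame = base frame: x ahead of the robot, y to its left, z up, the work surface at z = 0. Lengths are in m, angles in rad, forces in N, time in s.
With the tool pointing down it reaches from about 0.25 to 0.85 m from the base axis. Payload 12.5 kg.
Tool frame: the origin (TCP) lies on the mounting face of the last link; the fingertips stand 186 mm ahead of it and the grasp point (between the pads) lies 167 mm ahead of it; z points along the fingers, y is the direction in which the jaws open and shut (so a half turn about z gives the same grasp; the last joint's range is limited). The gripper opens to 93 mm and grips with 3 to 60 N. Pads are 15 mm wide; open, the fingers measure 128 mm over their backs; the gripper's body (75 mm by 188 mm) begins 65 mm behind the grasp point.
Start: joints at [1.028, 0.351, 1.652, -0, 1.139, -0.085], TCP at [0.243, 0.493, 0.405] pointing down, gripper open.
Joint ranges: [-2.75, 2.75], [-0.79, 2.1], [0.01, 2.65], [-1.57, 4.71], [0.07, 3.14], [-2.87, 2.87]. Speed limits (rad/s): [2.22, 2.22, 2.79, 3.14, 3.14, 3.14].

### API

Orientations are given as a 3x3 rotation matrix whose columns are the frame's x, y, z axes.
In Python, from workcell import ctrl gives the robot as it stands.
- The arm moves only by the tool servo_tool, never from a script. Its argument "plan" is a list of rows, each an object with "slide": the shift along the tool's x, y, z normalised to -1 to 1, where 1 is 0.25 m, a list of three; "twist": the turn, a rotation vector about the tool's x, y, z normalised to -1 to 1, where 1 is 45 degrees, a list of three. In form: [{"slide": [x, y, z], "twist": [ax, ay, az]}, ...]. A call has 1 to 10 rows; each row shifts and turns the commanded pose from where the row before left it, along the tool's axes as they then stand; what a row does not reach is not made up. A row lasts 1/12 s, in which the tool goes at most 41.7 mm and 7.16 degrees, less where a joint would pass 70% of its speed; a pose out of reach is approached as far as the arm can. A call with a number of a shift or a turn outside -1 to 1 is refused whole. A call with a gripper value outside its range is refused whole. "claw" is the gripper command: -1 is fully open, 1 is shut, values between are in proportion, set as the call begins (left out, the last holds). The fingers move at their own pace and stop on an object; the grip force is fixed at half the most. Time passes only in rows, so rows that do not move let the fingers close. It gives the time, the measured TCP pose, the force and the opening at its end, in the units of the state.
- ctrl.get_obs(): the state, without advancing time (a new reading comes with each control period).
- ctrl.get_image(name): name is "scene" or "side" or "wrist"; returns a dict with "frame" (384x512x3 uint8, blue, green, red), "K" (3x3 intrinsics, pixels), "pose" (4x4, takes a point from camera to world coordinates). Camera axes: x right, y down, z forward; pixel columns grow to the right and rows downward; lengths in m; the calibration is good to about 2 mm. The wrist camera is an equidistant fisheye: a pixel r from the principal point sees the ray r / f radians off the axis. A picture is of the moment at which its call begins. There is no depth.
- ctrl.hand_in(): hands the job in, once; it reports no verdict.
Trained networks look in a picture, given as the dict that the camera call returned (one of the last four; its "shot" number tells which), for a name from the list of things; names that differ only in an ending like _2 or _b are one class to them, and where a whole thing is asked for, a point or a joint stands for the part that bears it (a point fixed in the world has none). Each returns a list of dicts, best first, with "p" (0 to 1); they miss things now and then, are a little off and sometimes report something else, mostly with a low value. They report only what shows in the picture. A call takes as long as a camera call. They do not tell look-alikes from the thing itself.
- ctrl.find_in(picture, query): "extent" ([left, top, right, bottom] in pixels, round what is visible of it).
- ctrl.silhouettes(picture, query): "region" (384x512 bool, what is visible of it) and "extent" ([left, top, right, bottom] in pixels, round what is visible of it).
The state is a dict: "time_s": time; "joint_positions": joint angles; "joint_velocities": joint speeds; "joint_torque": joint torques, N m; "ee_pos": TCP position; "tcp_rot": TCP orientation; "contact_force": force on the tool from outside, world axes, zero at the start; "torque": the same for the moment, N m; "width": finger opening in m.
Only numpy, scipy, OpenCV 4.12 (cv2) and the standard library are available. Lean on these libraries where they do the work, as an engineer would, in place of code of your own. Each camera call takes 0.05 s, during which the arm holds its last target.

### The job

Squeeze the spring tab on the organiser's divider and slide the divider one notch along, letting it lock there, so that the end bay is wide enough. Then slide the steel pin pot across the table, without lifting or tipping it, round the spools and onto the round mark in that bay, and let go. Leave all the thread spools standing where they are.

Things in the scene. Friction and masses are not known exactly. Their poses are not given: they have to be found in the camera images.
- organiser: Bottomless frosted plastic frame fixed to the table. Origin: centre of its footprint (246 mm in y, 105 in x) at table height, z up. Walls 6 mm thick, 44 high: back wall (outer face x=+54), end walls centred at y=-120 and +120 from x=-51 back; -x side open. Bay to fill: between the -y end wall (inner face y=-117) and the sliding divider. Rail on the back wall: x=33 to 60, top 56 mm high.
- mark (a point): Centre of the flat round pale mark with dark rim (92 mm across, no bump) on the table where the pot must stand, in the -y end bay, at (0,-67,0) mm in the organiser's frame; same axes.
- divider (a joint): White sliding plate, 6 mm thick, 43 high, from x=-47 to +41 mm in the organiser. Value along the organiser's +y, m: 0 in its starting notch (bay 52 to 68 mm wide), 0.045 in the next (the one to use, bay 45 mm wider), 0.090 last. About 2 N slides it when freed; stays put. Play 1 mm each way. Let go within 2 mm of a notch and the tooth springs in; else nudge it along, tab free, until it clicks.
- latch (a joint): How far the spring tab is pressed, m: 0 out, 0.010 fully in. Above 0.004 the divider is free; below 0.003 in a notch it is locked. The spring pushes back with about 3 N at first and 7 N fully in: squeeze with about 20 N and keep squeezing while sliding.
- grip (a point): Grip point on the divider, moves with it, 84 mm above the table; axes as the organiser's. Post 26 mm wide (y) with a grey spring tab, same width, in front (-x); both 64 to 100 mm high. Post's back face 15 mm to +x, fixed to the divider; tab's front face 19 mm to -x out, 9 mm pressed. Squeeze both with fingers closing along x (34 mm wide, 24 squeezed), centred about 3 mm to +x of this point.
- pot_center (a point): Centre of the steel pin pot, half-way up its 90 mm (45 mm above the table when it stands); z up. Round body 80 mm across and 38 mm high, with an upright cylindrical knob 22 mm across on its axis from 38 to 90 mm above the table, to hold it by. 0.35 to 0.7 kg, felt sole, glides easily (friction about 0.3); held high and moved fast it may tip.
- spool_wide: Standing thread spool, 48 mm across, 42 mm high; origin: centre of its underside. Leave alone.
- spool_dark: Standing thread spool, 34 mm across, 45 mm high; origin: centre of its underside. Leave alone.
- spool_corner: Standing thread spool, 30 mm across, 40 mm high, near the organiser's front corner at its -y end; origin: centre of its underside. Leave alone.
- spool_stored: Thread spool 32 mm across, 42 mm high, standing in the organiser beyond the divider (+y side); origin: centre of its underside. Leave alone.
Mind the look-alikes: they are no part of the job. Of the things that look like the part that bears pot_center, the largest one is meant.

How it is judged:
On the way, in this order (a step that is already met when the one before it is completed fails the run):
1. the divider is locked in the next notch, its tab out again (value of joint divider between 0.0415 and 0.0485 m and value of joint latch below 0.003 m), for 0.2 s.
2. the pot stands on the mark in the bay (horizontal distance between pot_center and mark below 0.01 m), for 0.2 s.
At the end, for the whole second after the job is handed in: The divider is locked in the notch 45 mm from the first (joint within 3.5 mm, tab pressed less than 3 mm), and the pot stands upright at rest on the table with its axis within 10 mm of the mark's centre (all of step 1 and horizontal distance between pot_center and mark below 0.01 m and angle between pot_center's own z axis and vertical below 0.06 rad and height (world z) of pot_center below 0.05 m and linear speed of pot below 0.01 m/s); the robot touches nothing.
It fails at once if the pot is lifted more than 8 mm or tipped more than 0.2 rad (height (world z) of pot_center above 0.053 m or angle between pot_center's own z axis and vertical above 0.2 rad).
It fails at once if the wide spool is pushed away or knocked over (distance of spool_wide from where it was at the start of the episode above 0.015 m or angle between spool_wide's own z axis and vertical above 0.5 rad).
It fails at once if the dark spool is pushed away or knocked over (distance of spool_dark from where it was at the start of the episode above 0.015 m or angle between spool_dark's own z axis and vertical above 0.5 rad).
It fails at once if the spool at the corner is pushed away or knocked over (distance of spool_corner from where it was at the start of the episode above 0.015 m or angle between spool_corner's own z axis and vertical above 0.5 rad).
It fails at once if the stored spool is pushed away or knocked over (distance of spool_stored from where it was at the start of the episode above 0.015 m or angle between spool_stored's own z axis and vertical above 0.5 rad).
It also fails if it takes over 58 s, if anything falls off the work surface, if the arm or the gripper's body presses on something with over 40 N, if the wrist force passes 120 N, or if a joint passes its speed limit or range.

## Working session

There is one attempt and no reset: what is moved stays moved. The work goes in short steps, Python scripts to look and compute and a tool call to move; the robot and the scene stay as the last step left them, time stands still between calls to the robot, and variables do not carry over. Pictures are saved under pics/ and viewed, and the job is handed in when it is done.

Besides the shell and the picture viewer there is one more tool, called after "Call:" as name(argument=value, ...), one argument or row to a line, values as JSON. servo_tool: Moves the arm, as the interface text tells. Scaled input: -1 to 1 covers 0.25 m each way for a shift and 45 degrees each way for a turn. Its arguments: {"type":"object","properties":{"plan":{"type":"array","items":{"type":"object","properties":{"slide":{"type":"array","items":{"type":"number"}},"twist":{"type":"array","items":{"type":"number"}}}}},"claw":{"type":"number"}},"required":["plan"]}

```bash
ls; mkdir -p pics
cat > h.py <<'E'
import numpy as np, cv2
from workcell import ctrl
def save(n,im): cv2.imwrite('pics/'+n+'.png',im)
def ray(P,u,v):
    K=np.array(P['K']);T=np.array(P['pose'])
    d=np.array([(u-K[0,2])/K[0,0],(v-K[1,2])/K[1,1],1.0])
    return T[:3,3],T[:3,:3]@(d/np.linalg.norm(d))
def onz(P,u,v,z):
    o,d=ray(P,u,v); return o+d*(z-o[2])/d[2]
def proj(P,X):
    K=np.array(P['K']);T=np.array(P['pose'])
    c=T[:3,:3].T@(np.array(X)-T[:3,3]); return np.array([K[0,0]*c[0]/c[2]+K[0,2],K[1,1]*c[1]/c[2]+K[1,2]])
def tri(rs):
    A=np.zeros((3,3));b=np.zeros(3)
    for o,d in rs:
        M=np.eye(3)-np.outer(d,d);A+=M;b+=M@o
    return np.linalg.solve(A,b)
E
python3 - <<'E'
from h import *
import pickle
D={}
for n in['scene','side','wrist']:
    P=ctrl.get_image(n);save(n+'0',P['frame']);print(n,np.array(P['K']).round(1).tolist(),np.array(P['pose']).round(3).tolist())
    D[n]=P
    for q in ['organiser','pot_center','divider','latch','spool_wide','spool_dark','spool_corner','spool_stored']:
        for r in ctrl.find_in(P,q)[:4]: print(n,q,round(r['p'],2),np.round(r['extent']).tolist())
pickle.dump(D,open('d0.pkl','wb'))
o=ctrl.get_obs();print(o['time_s'],o['ee_pos'],o['tcp_rot'],o['width'])
E
```

```text
pics
scene [[457.7, 0.0, 252.4], [0.0, 457.7, 198.1], [0.0, 0.0, 1.0]] [[-0.626, 0.482, -0.613, 1.072], [0.78, 0.369, -0.506, 0.387], [-0.018, -0.795, -0.607, 0.65], [0.0, 0.0, 0.0, 1.0]]
scene organiser 0.71 [209.0, 230.0, 348.0, 354.0]
scene pot_center 0.9 [181.0, 152.0, 218.0, 199.0]
scene pot_center 0.83 [212.0, 140.0, 235.0, 169.0]
scene pot_center 0.77 [157.0, 152.0, 181.0, 184.0]
scene divider 0.62 [220.0, 239.0, 272.0, 276.0]
scene latch 0.71 [232.0, 240.0, 244.0, 265.0]
scene spool_wide 0.9 [168.0, 210.0, 193.0, 242.0]
scene spool_dark 0.77 [140.0, 183.0, 162.0, 207.0]
scene spool_corner 0.69 [241.0, 210.0, 255.0, 233.0]
scene spool_stored 0.9 [300.0, 299.0, 317.0, 330.0]
side [[360.8, 0.0, 256.3], [0.0, 360.8, 187.3], [0.0, 0.0, 1.0]] [[-0.922, -0.303, 0.242, 0.315], [-0.388, 0.692, -0.609, 0.458], [0.017, -0.655, -0.755, 0.735], [0.0, 0.0, 0.0, 1.0]]
side organiser 0.74 [148.0, 183.0, 250.0, 282.0]
side pot_center 0.97 [338.0, 151.0, 360.0, 173.0]
side pot_center 0.87 [291.0, 138.0, 323.0, 176.0]
side pot_center 0.83 [310.0, 121.0, 327.0, 150.0]
side divider 0.6 [189.0, 176.0, 236.0, 224.0]
side spool_wide 0.69 [239.0, 151.0, 258.0, 174.0]
side spool_dark 0.69 [149.0, 186.0, 250.0, 281.0]
side spool_dark 0.56 [172.0, 248.0, 182.0, 265.0]
side spool_dark 0.52 [268.0, 128.0, 281.0, 147.0]
side spool_corner 0.73 [262.0, 189.0, 274.0, 208.0]
side spool_stored 0.84 [169.0, 244.0, 184.0, 265.0]
wrist [[297.3, 0.0, 255.6], [0.0, 297.3, 193.1], [0.0, 0.0, 1.0]] [[0.442, 0.87, 0.219, 0.183], [0.897, -0.429, -0.108, 0.523], [0.0, 0.244, -0.97, 0.384], [0.0, 0.0, 0.0, 1.0]]
1.35 [0.2430731  0.49335926 0.40472605] [[-8.97001414e-01  4.42027671e-01 -4.22707232e-05]
 [ 4.42027672e-01  8.97001414e-01 -1.57576786e-05]
 [ 3.09515685e-05 -3.28194894e-05 -9.99999999e-01]] 0.093147427435956
```

Run:
```python
import pickle,cv2
D=pickle.load(open('d0.pkl','rb'))
for n,(a,b,c,d) in {'scene':(130,130,360,360),'side':(130,110,370,290)}.items():
    im=D[n]['frame'][b:d,a:c]; cv2.imwrite(f'pics/{n}0crop.png',cv2.resize(im,None,fx=3 if n=='side' else 2.6,fy=3 if n=='side' else 2.6,interpolation=cv2.INTER_CUBIC))
```

```text
(no output)
```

View pics/scene0.png

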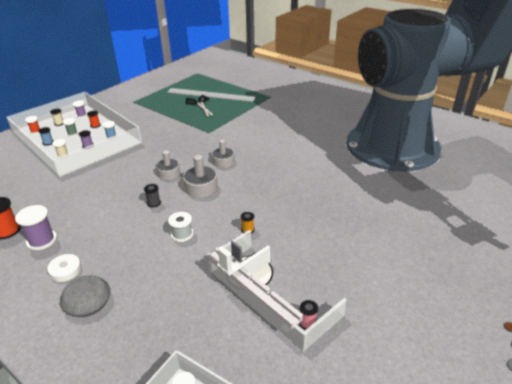

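View pics/wrist0.png

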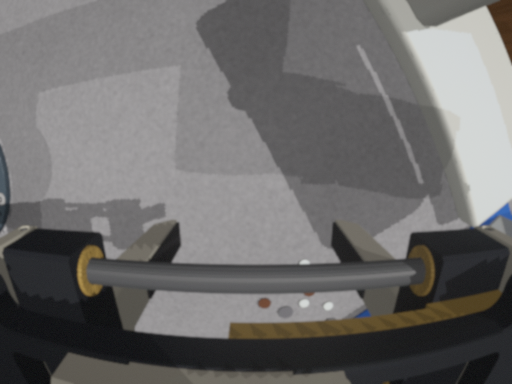

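```bash
sleep 1
```

```text
(no output)
```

View pics/scene0crop.png

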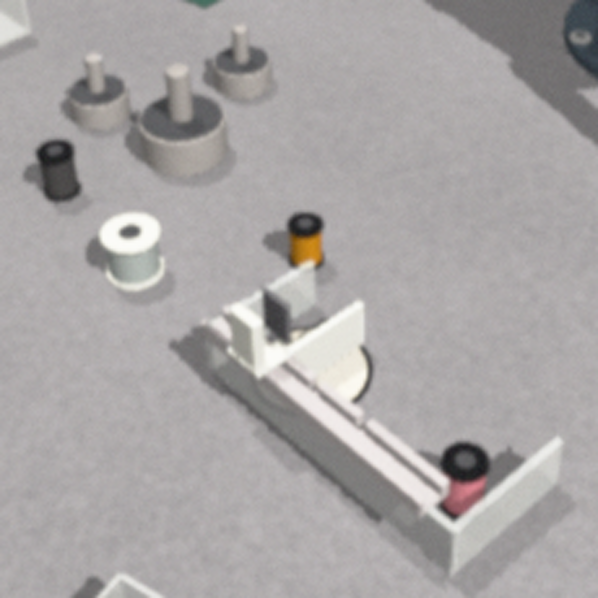

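View pics/side0crop.png

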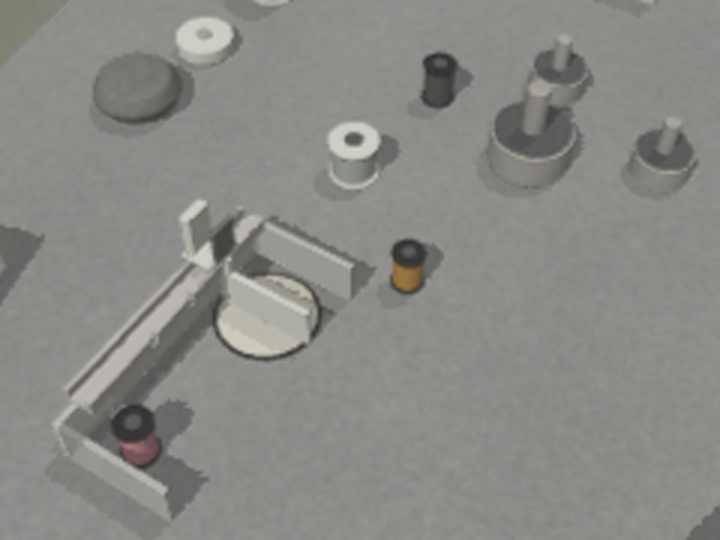

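The scene shows three look-alike pots. The large one is at scene px (200,176), and the small ones are at (169,168) and (224,155). The largest is the one meant. The organiser is at about (275,290), and the spools are at (181,226) wide, (151,195) dark, (248,222) corner and (309,314) stored. Next I'll fit the poses.

```bash
cat > fit.py <<'E'
from h import *
import pickle
from scipy.optimize import least_squares
D=pickle.load(open('d0.pkl','rb'));S=D['scene'];W=D['side']
sc=lambda u,v:(130+u/2.6,130+v/2.6); sd=lambda u,v:(130+u/3,110+v/3)
pts=[(S,sc(560,441),(-51,120,44)),(S,sc(455,525),(54,123,44)),(S,sc(313,266),(-51,-120,44)),(S,sc(362,306),(-47,None,43)),
(S,sc(455,570),(54,123,0)),
(W,sd(167,490),(-51,120,44)),(W,sd(353,265),(-51,-120,44)),(W,sd(309,309),(-47,None,43)),(W,sd(354,298),(-51,-117,0)),(W,sd(169,516),(-51,123,0))]
def T(p,X):
    c,s=np.cos(p[2]),np.sin(p[2]);X=np.array(X)/1000.
    return np.array([p[0]+c*X[0]-s*X[1],p[1]+s*X[0]+c*X[1],X[2]])
def f(p):
    r=[]
    for P,uv,X in pts:
        X=[p[3]*1000 if a is None else a for a in X]
        r+=list(proj(P,T(p,X))-uv)
    return r
a=onz(S,*sc(560,441),.044);b=onz(S,*sc(313,266),.044);print(a,b)
d=a-b;yaw=np.arctan2(-d[0],d[1]);m=(a+b)/2
p0=[m[0]+.05*np.cos(yaw),m[1]+.05*np.sin(yaw),yaw,-.05]
s=least_squares(f,p0,loss='soft_l1');p=s.x;print(p,np.degrees(p[2]),np.round(s.fun.reshape(-1,2),1).tolist())
np.save('org.npy',p)
mk=T(p,(0,-67,0));print('mark',mk)
im={'scene':S['frame'].copy(),'side':W['frame'].copy()}
big={}
for n,P in (('scene',S),('side',W)):
    k=3;o=(200,225) if n=='scene' else (140,165)
    I=cv2.resize(P['frame'][o[1]:o[1]+135,o[0]:o[0]+150],None,fx=4,fy=4,interpolation=cv2.INTER_CUBIC)
    def q(X): u=proj(P,T(p,X));return tuple(int(round(c)) for c in ((u[0]-o[0]+.5)*4,(u[1]-o[1]+.5)*4))
    y=p[3]*1000
    for z in(0,44):
        cv2.polylines(I,[np.array([q((-51,-123,z)),q((54,-123,z)),q((54,123,z)),q((-51,123,z))])],False,(0,0,255),1)
    cv2.polylines(I,[np.array([q((46*np.cos(t),-67+46*np.sin(t),0)) for t in np.linspace(0,6.3,60)])],False,(0,255,0),1)
    cv2.polylines(I,[np.array([q((-47,y,z)) for z in (0,43)]+[q((41,y,43))])],False,(255,0,0),1)
    cv2.imwrite(f'pics/fit_{n}.png',I)
E
python3 fit.py
python3 - <<'E'
from h import *
import pickle
D=pickle.load(open('d0.pkl','rb'));S=D['scene'];W=D['side']
sc=lambda u,v:(130+u/2.6,130+v/2.6); sd=lambda u,v:(130+u/3,110+v/3)
# knob top centre, spool top centres
for n,a,b,z in [('knob',sc(178,71),sd(539,87),.09),('wide',sc(130,230),sd(354,138),.042),('dark',sc(57,150),sd(440,62),.045),('corner',sc(305,223),sd(407,252),.04),('stored',sc(464,460),sd(134,420),.042),('smallA',sc(95,59),sd(563,41),.06),('smallB',sc(239,30),sd(672,124),.06)]:
    X=tri([ray(S,*a),ray(W,*b)]);print(n,X.round(4),onz(S,*a,z).round(4)[:2],onz(W,*b,z).round(4)[:2])
E
```

```text
[0.58398469 0.18245272 0.044     ] [ 0.54942688 -0.05128011  0.044     ]
[ 0.61140603  0.05328659 -0.15161051 -0.06094471] -8.686642139425766 [[-0.0, -2.6], [-0.3, 2.0], [-0.4, -3.0], [-0.1, -2.4], [-1.6, 1.3], [0.3, 0.3], [-0.2, 0.2], [-0.3, 1.3], [-1.2, 0.8], [1.4, 2.3]]
mark [ 0.601287   -0.01294486  0.        ]
knob [ 0.4576 -0.2795  0.0878] [ 0.4611 -0.2746] [ 0.4573 -0.2793]
wide [ 0.6028 -0.1972  0.0415] [ 0.6035 -0.1958] [ 0.6028 -0.1977]
dark [ 0.5671 -0.3252  0.0443] [ 0.5685 -0.3222] [ 0.5672 -0.3265]
corner [ 0.5084 -0.093   0.0388] [ 0.5095 -0.0919] [ 0.5081 -0.0923]
stored [0.6321 0.1394 0.0404] [0.6336 0.1412] [0.6315 0.1389]
smallA [ 0.4622 -0.386   0.0615] [ 0.4607 -0.3878] [ 0.4625 -0.388 ]
smallB [ 0.3377 -0.3151  0.0595] [ 0.3382 -0.3147] [ 0.3377 -0.3142]
```

```bash
sleep 1
```

```text
(no output)
```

View pics/fit_scene.png

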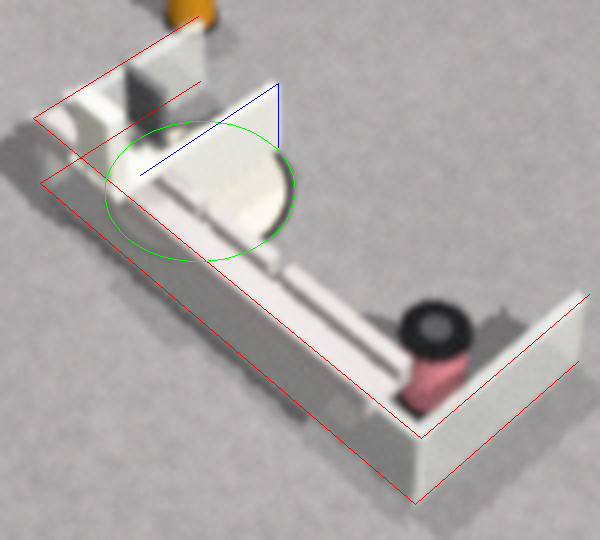

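View pics/fit_side.png

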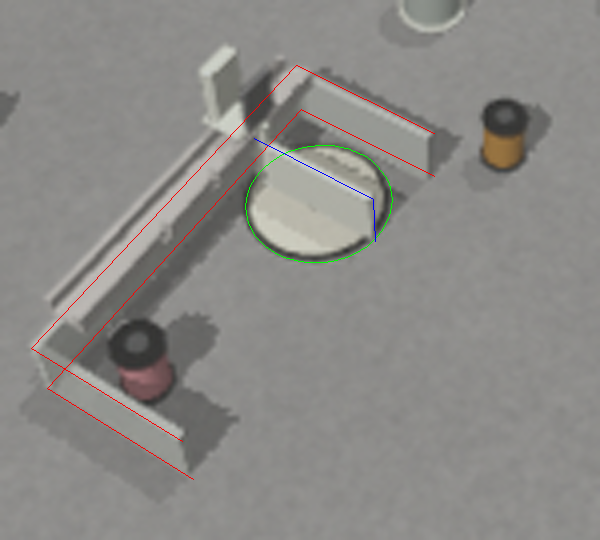

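Call:
servo_tool(
  plan=[
    {"slide": [-0.14, -0.071, 0], "twist": [0, 0, 0]},
    {"slide": [-0.14, -0.071, 0], "twist": [0, 0, 0]},
    {"slide": [-0.14, -0.071, 0], "twist": [0, 0, 0]},
    {"slide": [-0.14, -0.071, 0], "twist": [0, 0, 0]},
    {"slide": [-0.14, -0.071, 0], "twist": [0, 0, 0]},
    {"slide": [-0.14, -0.071, 0], "twist": [0, 0, 0]},
    {"slide": [-0.14, -0.071, 0], "twist": [0, 0, 0]},
    {"slide": [-0.14, -0.071, 0], "twist": [0, 0, 0]},
    {"slide": [-0.14, -0.071, 0], "twist": [0, 0, 0]},
    {"slide": [-0.14, -0.071, 0], "twist": [0, 0, 0]},
  ],
  claw=-1,
)

```text
time_s: 2.18
ee_pos: [0.4794, 0.1776, 0.4049]
tcp_rot: [[-0.897, 0.442, 0.0], [0.442, 0.897, 0.0], [-0.0, 0.0, -1.0]]
contact_force: [0.8, 0.2, 0.1]
width: 0.093
```

Call:
servo_tool(
  plan=[
    {"slide": [-0.14, -0.071, 0], "twist": [0, 0, 0.15]},
    {"slide": [0, 0, 0], "twist": [0, 0, 0.159]},
    {"slide": [0, 0, 0], "twist": [0, 0, 0.159]},
    {"slide": [0, 0, 0], "twist": [0, 0, 0.159]},
    {"slide": [0, 0, 0], "twist": [0, 0, 0.159]},
    {"slide": [0, 0, 0], "twist": [0, 0, 0.159]},
    {"slide": [0, 0, 0], "twist": [0, 0, 0.159]},
    {"slide": [0, 0, 0], "twist": [0, 0, 0.159]},
    {"slide": [0, 0, 0], "twist": [0, 0, 0.159]},
    {"slide": [0, 0, 0], "twist": [0, 0, 0.159]},
  ],
)

```text
time_s: 3.02
ee_pos: [0.5021, 0.1481, 0.4048]
tcp_rot: [[0.134, 0.991, 0.0], [0.991, -0.134, -0.0], [-0.0, 0.0, -1.0]]
contact_force: [-0.2, -0.4, 0.5]
width: 0.0926
```

Call:
servo_tool(
  plan=[
    {"slide": [-0.112, 0.112, 0], "twist": [0, 0, 0]},
    {"slide": [-0.112, 0.112, 0], "twist": [0, 0, 0]},
    {"slide": [-0.112, 0.112, 0], "twist": [0, 0, 0]},
    {"slide": [-0.112, 0.112, 0], "twist": [0, 0, 0]},
    {"slide": [-0.112, 0.112, 0], "twist": [0, 0, 0.022]},
    {"slide": [0, 0, 0], "twist": [0, 0, 0]},
    {"slide": [0, 0, 0], "twist": [0, 0, 0]},
  ],
)

```text
time_s: 3.6
ee_pos: [0.6235, -0.0103, 0.4041]
tcp_rot: [[0.148, 0.989, -0.001], [0.989, -0.148, 0.0], [-0.0, -0.001, -1.0]]
contact_force: [0.4, 0.3, -0.4]
width: 0.0926
```

Run:
```python
from h import *
import pickle
P=ctrl.get_image('wrist');pickle.dump(P,open('w1.pkl','wb'))
cv2.imwrite('pics/w1.png',cv2.resize(P['frame'],None,fx=1.55,fy=1.55,interpolation=cv2.INTER_CUBIC))
print(np.array(P['pose']).round(4).tolist());o=ctrl.get_obs();print(o['ee_pos'],o['tcp_rot'].round(4) if hasattr(o['tcp_rot'],'round') else o['tcp_rot'])
```

```text
[[0.989, -0.1433, -0.0364, 0.634], [-0.1479, -0.9591, -0.2413, 0.0563], [-0.0003, 0.2441, -0.9698, 0.3837], [0.0, 0.0, 0.0, 1.0]]
[ 0.62294578 -0.00904375  0.40424502] [[ 1.464e-01  9.892e-01 -9.000e-04]
 [ 9.892e-01 -1.464e-01  3.000e-04]
 [ 1.000e-04 -1.000e-03 -1.000e+00]]
```

View pics/w1.png

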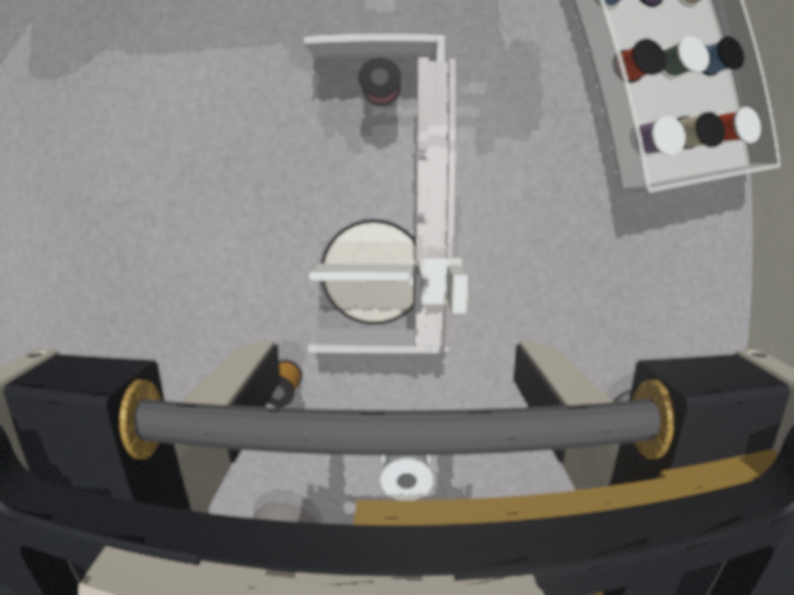

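```bash
cat >> h.py <<'E'
def rayw(P,u,v):
    K=np.array(P['K']);T=np.array(P['pose'])
    x,y=(u-K[0,2])/K[0,0],(v-K[1,2])/K[1,1];t=np.hypot(x,y)
    s=np.sin(t)/t if t>1e-9 else 1
    return T[:3,3],T[:3,:3]@np.array([x*s,y*s,np.cos(t)])
def onzw(P,u,v,z):
    o,d=rayw(P,u,v); return o+d*(z-o[2])/d[2]
def projw(P,X):
    K=np.array(P['K']);T=np.array(P['pose'])
    c=T[:3,:3].T@(np.array(X)-T[:3,3]); r=np.hypot(c[0],c[1]);t=np.arctan2(r,c[2])
    return np.array([K[0,0]*c[0]/r*t+K[0,2],K[1,1]*c[1]/r*t+K[1,2]])
def T2(p,X):
    c,s=np.cos(p[2]),np.sin(p[2]);X=np.array(X)/1000.
    return np.array([p[0]+c*X[0]-s*X[1],p[1]+s*X[0]+c*X[1],X[2]])
def inv2(p,w):
    c,s=np.cos(p[2]),np.sin(p[2]);d=np.array(w[:2])-p[:2]
    return np.array([c*d[0]+s*d[1],-s*d[0]+c*d[1]])*1000
E
python3 - <<'E'
from h import *
import pickle
P=pickle.load(open('w1.pkl','rb'));p=np.load('org.npy')
o=(190,15);I=cv2.resize(P['frame'][15:235,190:310],None,fx=3.4,fy=2.7,interpolation=cv2.INTER_CUBIC)
I=cv2.resize(P['frame'][130:240,190:310],None,fx=5,fy=5,interpolation=cv2.INTER_CUBIC);cv2.imwrite('pics/w1b.png',I)
I=cv2.resize(P['frame'][15:125,190:310],None,fx=5,fy=5,interpolation=cv2.INTER_CUBIC);cv2.imwrite('pics/w1a.png',I)
E
sleep 1
```

```text
(no output)
```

View pics/w1b.png

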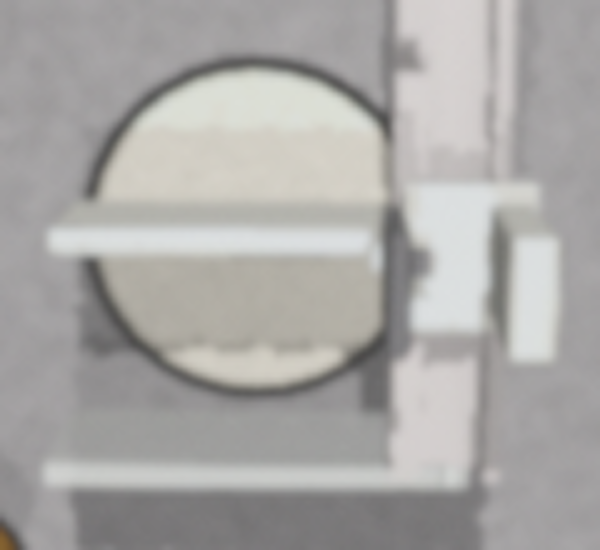

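View pics/w1a.png

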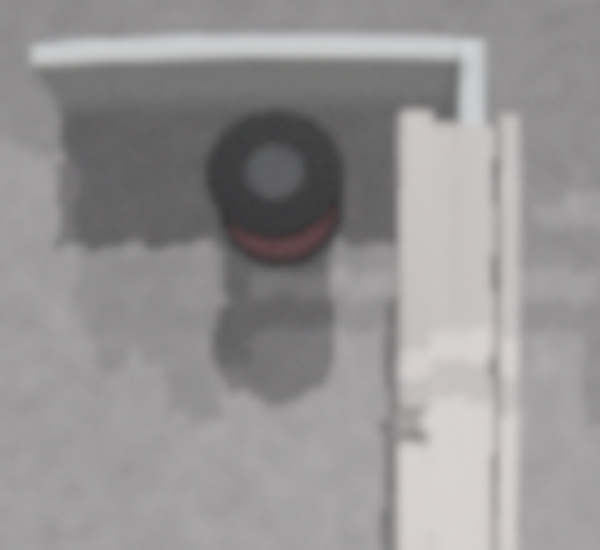

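```bash
cat > fit2.py <<'E'
from h import *
import pickle
from scipy.optimize import least_squares
D=pickle.load(open('d0.pkl','rb'));S=D['scene'];W=D['side'];P=pickle.load(open('w1.pkl','rb'))
b=lambda u,v:(190+(u+.5)/5-.5,130+(v+.5)/5-.5)
a=lambda u,v:(190+(u+.5)/5-.5,15+(v+.5)/5-.5)
pts=[(b(45,475),(-51,-120,44)),(a(32,53),(-51,120,44)),(a(485,40),(54,123,44)),(b(48,241),(-47,None,43)),(b(258,395),(None,-113,0)),(b(258,57),(None,-21,0)),(b(89,225),(-46,None,0))]
def f(p):
    r=[]
    for uv,X in pts:
        if X[0] is None: r.append(projw(P,T2(p,(0,X[1],0)))[1]-uv[1]);continue
        if X[1] is None and X[2]==0: r.append(projw(P,T2(p,(X[0],-67,0)))[0]-uv[0]);continue
        X=[p[3]*1000 if q is None else q for q in X]
        r+=list(projw(P,T2(p,X))-uv)
    return r
s=least_squares(f,np.load('org.npy'));p=s.x;print(p,np.degrees(p[2]),s.fun.round(2))
np.save('org2.npy',p);print('mark',T2(p,(0,-67,0)),'old',np.load('org.npy'))
for n,q in [('post0',(510,235)),('post1',(560,235)),('post2',(560,361)),('post3',(510,361)),('tabfront',(388,300)),('tabback',(405,300))]:
    X=onzw(P,*b(*q),.1);print(n,X.round(4),inv2(p,X).round(1))
E
python3 fit2.py
```

```text
[ 0.61456241  0.05323223 -0.15346819 -0.06135481] -8.793079767452792 [-0.07  0.18 -0.13  0.25  0.4  -0.64  0.57 -0.02  0.58 -0.3  -0.84]
mark [ 0.60432035 -0.0129803   0.        ] old [ 0.61140603  0.05328659 -0.15161051 -0.06094471]
post0 [ 0.6605 -0.003   0.1   ] [ 54.  -48.6]
post1 [ 0.6703 -0.0044  0.1   ] [ 63.9 -48.5]
post2 [ 0.6675 -0.0299  0.1   ] [ 65.  -74.1]
post3 [ 0.6575 -0.0284  0.1   ] [ 54.9 -74.1]
tabfront [ 0.6351 -0.0124  0.1   ] [ 30.3 -61.7]
tabback [ 0.6384 -0.0129  0.1   ] [ 33.7 -61.7]
```

Run:
```python
from h import *
import pickle
D=pickle.load(open('d0.pkl','rb'));p=np.load('org2.npy')
for n,o in (('scene',(200,225)),('side',(140,165))):
    P=D[n];I=cv2.resize(P['frame'][o[1]:o[1]+135,o[0]:o[0]+150],None,fx=4,fy=4,interpolation=cv2.INTER_CUBIC)
    q=lambda X:tuple(int(round(c)) for c in (proj(P,T2(p,X))-o+.5)*4)
    for z,col in((100,(0,0,255)),(64,(0,200,0))):
        cv2.polylines(I,[np.array([q((64.5,-48,z)),q((64.5,-74,z)),q((54.5,-74,z)),q((54.5,-48,z))])],True,col,1)
        cv2.polylines(I,[np.array([q((30.5,-48,z)),q((30.5,-74,z)),q((34,-74,z)),q((34,-48,z))])],True,col,1)
    cv2.imwrite(f'pics/post_{n}.png',I[:260,:400] if n=='side' else I[:300,:400])
a=cv2.imread('pics/post_side.png');b=cv2.imread('pics/post_scene.png')
cv2.imwrite('pics/post.png',np.hstack([cv2.copyMakeBorder(a,0,40,0,0,0),b]))
```

```text
(no output)
```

View pics/post.png

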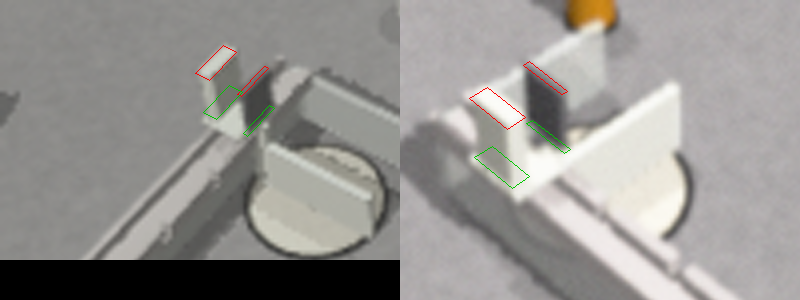

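```bash
cat > go.py <<'E'
from h import *
import sys
# usage: go.py orgx orgy graspz  [tool-x angle deg]
p=np.load('org2.npy')
def go(t,gz):
    o=ctrl.get_obs();R=np.array(o['tcp_rot']);g=np.array(o['ee_pos'])+R[:,2]*.167
    t=np.array([t[0],t[1],gz]);d=R.T@(t-g)
    print('t',round(o['time_s'],2),'grasp now',g.round(4),'org',inv2(p,g).round(1),'xang',np.degrees(np.arctan2(R[1,0],R[0,0])).round(2),'F',np.round(o['contact_force'],1),'w',round(o['width'],4))
    print('delta mm',(d*1000).round(1),'units',(d/.25).round(3))
if __name__=='__main__':
    a=[float(x) for x in sys.argv[1:]]
    go(T2(p,(a[0],a[1],0)),a[2])
E
python3 go.py 52.5 -61.3 0.084
```

```text
t 3.65 grasp now [ 0.6228 -0.009   0.2372] org [ 17.6 -60.2] xang 81.58 F [0.1 0.1 0.1] w 0.0931
delta mm [ -1.3  35.  153.2] units [-0.005  0.14   0.613]
```

Call:
servo_tool(
  plan=[
    {"slide": [-0.005, 0.14, 0], "twist": [0, 0, 0.008]},
    {"slide": [0, 0, 0.12], "twist": [0, 0, 0]},
    {"slide": [0, 0, 0.12], "twist": [0, 0, 0]},
    {"slide": [0, 0, 0.12], "twist": [0, 0, 0]},
    {"slide": [0, 0, 0.12], "twist": [0, 0, 0]},
    {"slide": [0, 0, 0.08], "twist": [0, 0, 0]},
    {"slide": [0, 0, 0.053], "twist": [0, 0, 0]},
    {"slide": [0, 0, 0], "twist": [0, 0, 0]},
    {"slide": [0, 0, 0], "twist": [0, 0, 0]},
  ],
)

```text
time_s: 4.4
ee_pos: [0.6574, -0.0144, 0.2521]
tcp_rot: [[0.151, 0.989, 0.0], [0.989, -0.151, 0.0], [0.0, 0.0, -1.0]]
contact_force: [0.2, -1.4, 1.4]
width: 0.0929
```

```bash
python3 go.py 52.5 -61.3 0.084
python3 - <<'E'
from h import *
P=ctrl.get_image('wrist');Q=ctrl.get_image('side')
cv2.imwrite('pics/w2.png',np.hstack([P['frame'][100:,100:420],cv2.resize(Q['frame'][120:290,130:330],None,fx=1.67,fy=1.67)]))
E
```

```text
t 4.4 grasp now [ 0.6574 -0.0143  0.0851] org [ 52.7 -60.2] xang 81.32 F [ 0.2 -1.4  1.4] w 0.0929
delta mm [-1.1 -0.2  1.1] units [-0.004 -0.001  0.004]
```

View pics/w2.png

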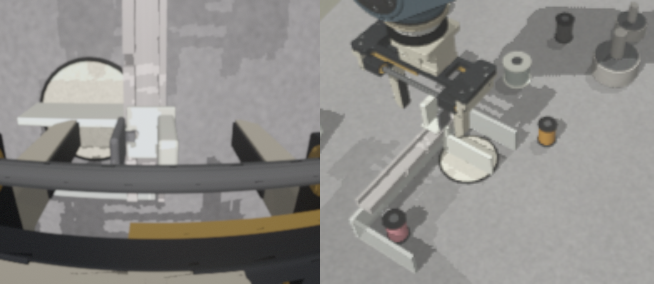

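Call:
servo_tool(
  plan=[
    {"slide": [-0.004, 0, 0.004], "twist": [0, 0, 0]},
    {"slide": [0, 0, 0], "twist": [0, 0, 0]},
    {"slide": [0, 0, 0], "twist": [0, 0, 0]},
    {"slide": [0, 0, 0], "twist": [0, 0, 0]},
    {"slide": [0, 0, 0], "twist": [0, 0, 0]},
    {"slide": [0, 0, 0], "twist": [0, 0, 0]},
    {"slide": [0, 0, 0], "twist": [0, 0, 0]},
    {"slide": [0, 0, 0], "twist": [0, 0, 0]},
    {"slide": [0, 0, 0], "twist": [0, 0, 0]},
    {"slide": [0, 0, 0], "twist": [0, 0, 0]},
  ],
  claw=1,
)

```text
time_s: 5.33
ee_pos: [0.6569, -0.016, 0.2503]
tcp_rot: [[0.152, 0.988, -0.002], [0.988, -0.152, 0.0], [-0.0, -0.002, -1.0]]
contact_force: [-5.9, 1.0, 2.4]
width: 0.0312
```

```bash
python3 go.py 52.5 -16.3 0.084
```

```text
t 5.33 grasp now [ 0.6565 -0.016   0.0833] org [ 52.1 -62. ] xang 81.28 F [-5.9  1.   2.4] w 0.0312
delta mm [45.7  0.5 -0.7] units [ 0.183  0.002 -0.003]
```

Call:
servo_tool(
  plan=[
    {"slide": [0, 0, 0], "twist": [0, 0, 0]},
    {"slide": [0, 0, 0], "twist": [0, 0, 0]},
    {"slide": [0, 0, 0], "twist": [0, 0, 0]},
    {"slide": [0, 0, 0], "twist": [0, 0, 0]},
    {"slide": [0, 0, 0], "twist": [0, 0, 0]},
  ],
  claw=1,
)

```text
time_s: 5.75
ee_pos: [0.657, -0.016, 0.2503]
tcp_rot: [[0.152, 0.988, -0.002], [0.988, -0.152, 0.0], [-0.0, -0.002, -1.0]]
contact_force: [-5.7, 0.6, 1.7]
width: 0.0227
```

```bash
python3 go.py 52.5 -16.3 0.084
```

```text
t 5.75 grasp now [ 0.6567 -0.016   0.0833] org [ 52.2 -62. ] xang 81.27 F [-5.7  0.6  1.7] w 0.0227
delta mm [45.7  0.3 -0.7] units [ 0.183  0.001 -0.003]
```

Call:
servo_tool(
  plan=[
    {"slide": [0.03, 0, 0], "twist": [0, 0, 0]},
    {"slide": [0.03, 0, 0], "twist": [0, 0, 0]},
    {"slide": [0.03, 0, 0], "twist": [0, 0, 0]},
    {"slide": [0.03, 0, 0], "twist": [0, 0, 0]},
    {"slide": [0.03, 0, 0], "twist": [0, 0, 0]},
    {"slide": [0.03, 0, 0], "twist": [0, 0, 0]},
    {"slide": [0, 0, 0], "twist": [0, 0, 0]},
    {"slide": [0, 0, 0], "twist": [0, 0, 0]},
    {"slide": [0, 0, 0], "twist": [0, 0, 0]},
  ],
)

```text
time_s: 6.5
ee_pos: [0.6638, 0.0284, 0.2502]
tcp_rot: [[0.152, 0.988, -0.001], [0.988, -0.152, 0.0], [0.0, -0.001, -1.0]]
contact_force: [-4.2, 1.3, 1.4]
width: 0.0228
```

```bash
python3 go.py 52.5 -16.3 0.084
```

```text
t 6.5 grasp now [0.6637 0.0284 0.0832] org [ 52.3 -17. ] xang 81.28 F [-4.2  1.3  1.4] w 0.0228
delta mm [ 0.7  0.2 -0.8] units [ 0.003  0.001 -0.003]
```

Call:
servo_tool(
  plan=[
    {"slide": [0, 0, 0], "twist": [0, 0, 0]},
    {"slide": [0, 0, 0], "twist": [0, 0, 0]},
    {"slide": [0, 0, 0], "twist": [0, 0, 0]},
    {"slide": [0, 0, 0], "twist": [0, 0, 0]},
    {"slide": [0, 0, 0], "twist": [0, 0, 0]},
    {"slide": [0, 0, 0], "twist": [0, 0, 0]},
  ],
  claw=-1,
)

```text
time_s: 7.0
ee_pos: [0.6645, 0.0281, 0.2507]
tcp_rot: [[0.152, 0.988, 0.002], [0.988, -0.152, -0.0], [0.0, 0.002, -1.0]]
contact_force: [0.7, 0.5, -0.8]
width: 0.0582
```

Call:
servo_tool(
  plan=[
    {"slide": [0, 0, -0.1], "twist": [0, 0, 0]},
    {"slide": [0, 0, -0.16], "twist": [0, 0, 0]},
    {"slide": [0, 0, -0.16], "twist": [0, 0, 0]},
    {"slide": [0, 0, -0.16], "twist": [0, 0, 0]},
    {"slide": [0, -0.1, 0], "twist": [0, 0, 0]},
    {"slide": [0, 0, 0], "twist": [0, 0, 0]},
    {"slide": [0, 0, 0], "twist": [0, 0, 0]},
  ],
)

```text
time_s: 7.58
ee_pos: [0.6392, 0.0321, 0.3962]
tcp_rot: [[0.152, 0.988, 0.002], [0.988, -0.152, -0.0], [0.0, 0.002, -1.0]]
contact_force: [0.2, 0.7, 0.3]
width: 0.0926
```

```bash
python3 - <<'E'
from h import *
import pickle
P=ctrl.get_image('wrist');S=ctrl.get_image('scene');W=ctrl.get_image('side');pickle.dump((P,S,W),open('w3.pkl','wb'))
cv2.imwrite('pics/w3.png',cv2.resize(P['frame'][100:240,180:340],None,fx=4,fy=4,interpolation=cv2.INTER_CUBIC))
p=np.load('org2.npy')
E
python3 go.py 0 -67 0.2
```

```text
t 7.73 grasp now [0.6398 0.032  0.2277] org [ 28.2 -17.1] xang 81.26 F [ 0.7 -0.4 -0.8] w 0.0929
delta mm [-49.8 -28.3  27.7] units [-0.199 -0.113  0.111]
```

View pics/w3.png

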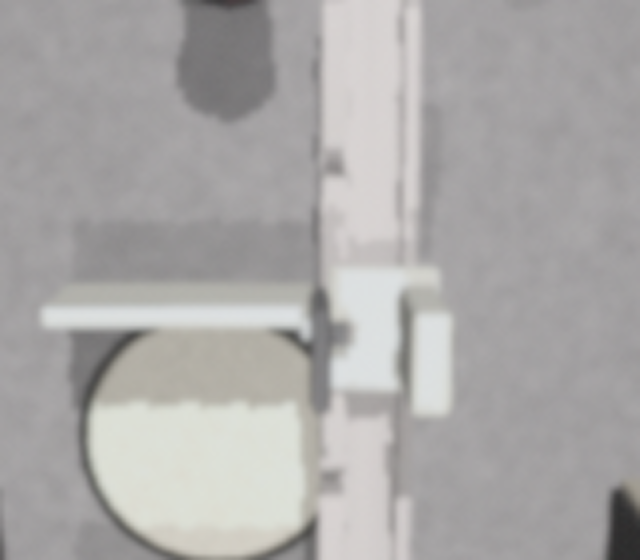

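Run:
```python
from h import *
import pickle
P,S,W=pickle.load(open('w3.pkl','rb'));p=np.load('org2.npy')
b=lambda u,v:(180+(u+.5)/4-.5,100+(v+.5)/4-.5)
print('tip',inv2(p,onzw(P,*b(42,317),.043)))
for q in [(413,312),(452,312),(452,415),(413,415),(311,350),(328,350)]: print(q,inv2(p,onzw(P,*b(*q),.1)).round(1))
print('mark left/top?',inv2(p,onzw(P,*b(84,440),0)),inv2(p,onzw(P,*b(220,560),0)))
```

```text
tip [-47.1800172  -16.47677065]
(413, 312) [54.4 -3.9]
(452, 312) [63.8 -3.9]
(452, 415) [ 64.6 -29.3]
(413, 415) [ 55.  -29.3]
(311, 350) [ 30.3 -13.2]
(328, 350) [ 34.3 -13.2]
mark left/top? [-44.67783807 -67.09392771] [   0.19903091 -110.00312574]
```

Call:
servo_tool(
  plan=[
    {"slide": [-0.149, -0.059, 0], "twist": [0, 0, 0]},
    {"slide": [-0.149, -0.059, 0], "twist": [0, 0, 0]},
    {"slide": [-0.149, -0.059, 0], "twist": [0, 0, 0]},
    {"slide": [-0.149, -0.059, 0], "twist": [0, 0, 0]},
    {"slide": [-0.149, -0.059, 0], "twist": [0, 0, 0]},
    {"slide": [-0.149, -0.059, 0], "twist": [0, 0, 0]},
    {"slide": [-0.149, -0.059, 0], "twist": [0, 0, 0]},
    {"slide": [-0.149, -0.059, 0], "twist": [0, 0, 0]},
    {"slide": [-0.149, -0.059, 0], "twist": [0, 0, 0]},
    {"slide": [0, 0, 0], "twist": [0, 0, 0.154]},
  ],
)

```text
time_s: 8.57
ee_pos: [0.455, -0.284, 0.3949]
tcp_rot: [[0.267, 0.964, -0.001], [0.964, -0.267, -0.001], [-0.001, -0.001, -1.0]]
contact_force: [0.2, -0.1, -0.3]
width: 0.0928
```

Call:
servo_tool(
  plan=[
    {"slide": [0, 0, 0], "twist": [0, 0, 0.154]},
    {"slide": [0, 0, 0], "twist": [0, 0, 0.154]},
    {"slide": [0, 0, 0], "twist": [0, 0, 0.154]},
    {"slide": [0, 0, 0], "twist": [0, 0, 0.154]},
    {"slide": [0, 0, 0], "twist": [0, 0, 0.154]},
    {"slide": [0, 0, 0], "twist": [0, 0, 0.154]},
    {"slide": [0, 0, 0], "twist": [0, 0, 0.154]},
    {"slide": [0, 0, 0], "twist": [0, 0, 0.154]},
    {"slide": [0, 0, 0], "twist": [0, 0, 0.154]},
    {"slide": [0, 0, 0], "twist": [0, 0, 0.154]},
  ],
)

```text
time_s: 9.4
ee_pos: [0.4578, -0.2795, 0.3948]
tcp_rot: [[0.997, 0.082, -0.001], [0.082, -0.997, 0.0], [-0.001, -0.001, -1.0]]
contact_force: [-0.5, 0.2, 0.3]
width: 0.0928
```

Call:
servo_tool(
  plan=[
    {"slide": [0, 0, 0], "twist": [0, 0, 0.154]},
    {"slide": [0, 0, 0], "twist": [0, 0, 0.154]},
    {"slide": [0, 0, 0], "twist": [0, 0, 0]},
    {"slide": [0, 0, 0], "twist": [0, 0, 0]},
  ],
)

```text
time_s: 9.73
ee_pos: [0.4576, -0.2794, 0.395]
tcp_rot: [[0.989, -0.15, -0.001], [-0.15, -0.989, 0.0], [-0.001, -0.0, -1.0]]
contact_force: [0.3, 0.3, -0.2]
width: 0.0925
```

```bash
python3 - <<'E'
from h import *
import pickle
P=ctrl.get_image('wrist');pickle.dump(P,open('w4.pkl','wb'))
cv2.imwrite('pics/w4.png',cv2.resize(P['frame'],None,fx=1.55,fy=1.55,interpolation=cv2.INTER_CUBIC))
E
python3 go.py 0 -67 0.2
```

```text
t 9.78 grasp now [ 0.4575 -0.2793  0.2281] org [-104.4 -352.6] xang -8.57 F [-0.2 -0.2  0.6] w 0.0931
delta mm [ 105.5 -285.2   28.1] units [ 0.422 -1.141  0.112]
```

View pics/w4.png

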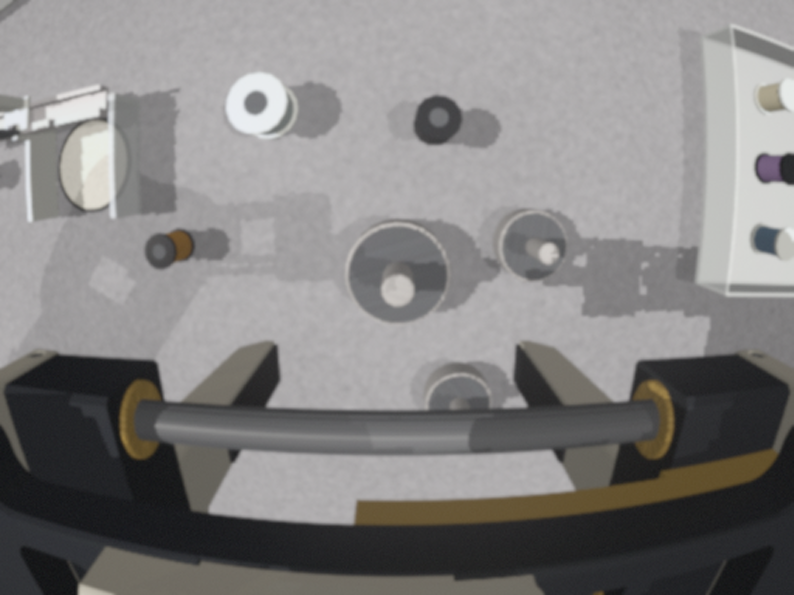

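Run:
```python
from h import *
import pickle
P=pickle.load(open('w4.pkl','rb'));p=np.load('org2.npy')
D=pickle.load(open('d0.pkl','rb'))
b=lambda u,v:((u+.5)/1.55-.5,(v+.5)/1.55-.5)
I=cv2.resize(P['frame'][130:220,210:310],None,fx=6,fy=6,interpolation=cv2.INTER_CUBIC)
for c in[(0,0)]:
    pass
for n,q,z in [('knob',(397.5,290),.09),('body top',(398,273),.038),('wide',(256,102),.042),('dark',(439,117),.045),('corner',(159,250),.04)]:
    X=onzw(P,*b(*q),z);print(n,X.round(4),inv2(p,X).round(1))
X=onzw(P,*b(397.5,290),.09)
for z in(0.038,):
    for X,r in((onzw(P,*b(397.5,290),.09),40),):
        pts=np.array([(projw(P,[X[0]+r/1000*np.cos(t),X[1]+r/1000*np.sin(t),z])-[210,130]+.5)*6 for t in np.linspace(0,6.3,60)]).astype(int)
        cv2.polylines(I,[pts],False,(0,0,255),1)
pts=np.array([(projw(P,[X[0]+.011*np.cos(t),X[1]+.011*np.sin(t),.09])-[210,130]+.5)*6 for t in np.linspace(0,6.3,60)]).astype(int)
cv2.polylines(I,[pts],False,(0,255,0),1)
cv2.imwrite('pics/w4b.png',I)
```

```text
knob [ 0.4598 -0.2802  0.09  ] [-101.9 -353.2]
body top [ 0.4608 -0.2808  0.038 ] [-100.9 -353.6]
wide [ 0.605  -0.1972  0.042 ] [  28.9 -249. ]
dark [ 0.5695 -0.3265  0.045 ] [  13.6 -382.2]
corner [ 0.5103 -0.0945  0.04  ] [ -80.4 -161.9]
```

View pics/w4b.png

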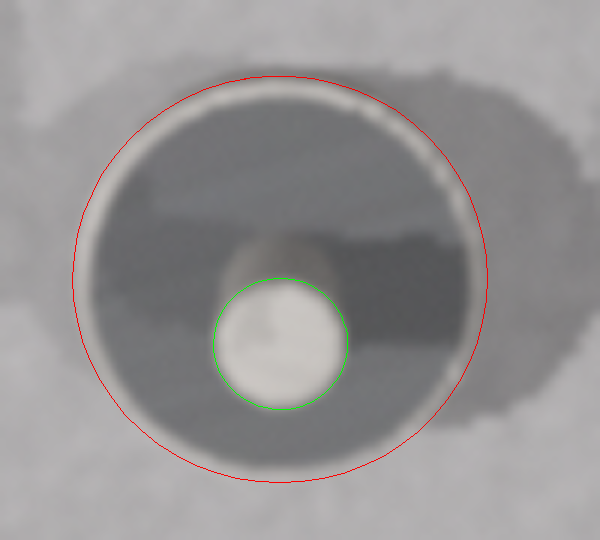

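Call:
servo_tool(
  plan=[
    {"slide": [0.011, 0.002, 0.12], "twist": [0, 0, 0.005]},
    {"slide": [0, 0, 0.15], "twist": [0, 0, 0]},
    {"slide": [0, 0, 0.15], "twist": [0, 0, 0]},
    {"slide": [0, 0, 0.12], "twist": [0, 0, 0]},
    {"slide": [0, 0, 0.068], "twist": [0, 0, 0]},
    {"slide": [0, 0, 0.04], "twist": [0, 0, 0]},
    {"slide": [0, 0, 0], "twist": [0, 0, 0]},
    {"slide": [0, 0, 0], "twist": [0, 0, 0]},
    {"slide": [0, 0, 0], "twist": [0, 0, 0]},
  ],
)

```text
time_s: 10.53
ee_pos: [0.4604, -0.2803, 0.2348]
tcp_rot: [[0.988, -0.156, 0.002], [-0.156, -0.988, -0.001], [0.002, 0.001, -1.0]]
contact_force: [0.6, -0.6, 0.3]
width: 0.0929
```

```bash
python3 go.py -101.5 -353.4 0.066
python3 - <<'E'
from h import *
P=ctrl.get_image('wrist');Q=ctrl.get_image('side')
cv2.imwrite('pics/w5.png',np.hstack([P['frame'][100:,100:420],cv2.resize(Q['frame'][90:232,230:400],None,fx=2,fy=2)]))
E
```

```text
t 10.53 grasp now [ 0.4607 -0.2805  0.0678] org [-101.  -353.3] xang -8.99 F [ 0.6 -0.6  0.3] w 0.0929
delta mm [-0.5  0.1  1.8] units [-0.002  0.     0.007]
```

View pics/w5.png

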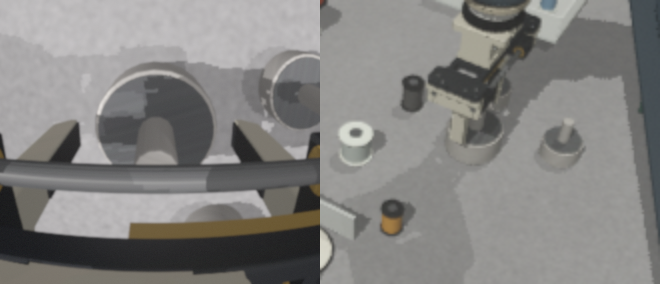

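Call:
servo_tool(
  plan=[
    {"slide": [0, 0, 0], "twist": [0, 0, 0]},
    {"slide": [0, 0, 0], "twist": [0, 0, 0]},
    {"slide": [0, 0, 0], "twist": [0, 0, 0]},
    {"slide": [0, 0, 0], "twist": [0, 0, 0]},
    {"slide": [0, 0, 0], "twist": [0, 0, 0]},
    {"slide": [0, 0, 0], "twist": [0, 0, 0]},
    {"slide": [0, 0, 0], "twist": [0, 0, 0]},
    {"slide": [0, 0, 0], "twist": [0, 0, 0]},
    {"slide": [0, 0, 0], "twist": [0, 0, 0]},
    {"slide": [0, 0, 0], "twist": [0, 0, 0]},
  ],
  claw=1,
)

```text
time_s: 11.47
ee_pos: [0.46, -0.2799, 0.2335]
tcp_rot: [[0.988, -0.157, -0.0], [-0.157, -0.988, 0.0], [-0.0, -0.0, -1.0]]
contact_force: [0.3, 0.3, -0.7]
width: 0.0306
```

Call:
servo_tool(
  plan=[
    {"slide": [0, 0, 0], "twist": [0, 0, 0]},
    {"slide": [0, 0, 0], "twist": [0, 0, 0]},
    {"slide": [0, 0, 0], "twist": [0, 0, 0]},
    {"slide": [0, 0, 0], "twist": [0, 0, 0]},
    {"slide": [0, 0, 0], "twist": [0, 0, 0]},
  ],
)

```text
time_s: 11.88
ee_pos: [0.46, -0.28, 0.2335]
tcp_rot: [[0.988, -0.157, -0.0], [-0.157, -0.988, -0.0], [-0.0, 0.0, -1.0]]
contact_force: [0.1, -0.6, -0.9]
width: 0.0216
```

```bash
python3 go.py -155 -250 0.066
```

```text
t 11.88 grasp now [ 0.46   -0.28    0.0665] org [-101.8 -352.9] xang -9.04 F [ 0.1 -0.6 -0.9] w 0.0216
delta mm [ -53.6 -102.7    0.5] units [-0.214 -0.411  0.002]
```

Call:
servo_tool(
  plan=[
    {"slide": [-0.012, -0.023, 0], "twist": [0, 0, 0]},
    {"slide": [-0.024, -0.046, 0], "twist": [0, 0, 0]},
    {"slide": [-0.024, -0.046, 0], "twist": [0, 0, 0]},
    {"slide": [-0.024, -0.046, 0], "twist": [0, 0, 0]},
    {"slide": [-0.024, -0.046, 0], "twist": [0, 0, 0]},
    {"slide": [-0.024, -0.046, 0], "twist": [0, 0, 0]},
    {"slide": [-0.024, -0.046, 0], "twist": [0, 0, 0]},
    {"slide": [-0.024, -0.046, 0], "twist": [0, 0, 0]},
    {"slide": [-0.024, -0.046, 0], "twist": [0, 0, 0]},
    {"slide": [-0.012, -0.023, 0], "twist": [0, 0, 0]},
  ],
)

```text
time_s: 12.72
ee_pos: [0.4223, -0.1676, 0.2335]
tcp_rot: [[0.988, -0.157, -0.001], [-0.157, -0.988, 0.0], [-0.001, -0.0, -1.0]]
contact_force: [0.7, -0.1, -4.1]
width: 0.0218
```

```bash
python3 go.py -155 -67 0.066
```

```text
t 12.72 grasp now [ 0.4222 -0.1676  0.0665] org [-156.4 -247.6] xang -9.01 F [ 0.7 -0.1 -4.1] w 0.0218
delta mm [   0.7 -180.6    0.5] units [ 0.003 -0.722  0.002]
```

Call:
servo_tool(
  plan=[
    {"slide": [0, -0.03, 0], "twist": [0, 0, 0]},
    {"slide": [0, -0.054, 0], "twist": [0, 0, 0]},
    {"slide": [0, -0.054, 0], "twist": [0, 0, 0]},
    {"slide": [0, -0.054, 0], "twist": [0, 0, 0]},
    {"slide": [0, -0.054, 0], "twist": [0, 0, 0]},
    {"slide": [0, -0.054, 0], "twist": [0, 0, 0]},
    {"slide": [0, -0.054, 0], "twist": [0, 0, 0]},
    {"slide": [0, -0.054, 0], "twist": [0, 0, 0]},
    {"slide": [0, -0.054, 0], "twist": [0, 0, 0]},
    {"slide": [0, -0.054, 0], "twist": [0, 0, 0]},
  ],
)

```text
time_s: 13.55
ee_pos: [0.4434, -0.041, 0.2334]
tcp_rot: [[0.988, -0.157, -0.0], [-0.157, -0.988, -0.0], [-0.0, 0.0, -1.0]]
contact_force: [0.3, -0.6, -3.3]
width: 0.0211
```

Call:
servo_tool(
  plan=[
    {"slide": [0, -0.054, 0], "twist": [0, 0, 0]},
    {"slide": [0, -0.054, 0], "twist": [0, 0, 0]},
    {"slide": [0.003, -0.054, 0], "twist": [0, 0, 0]},
    {"slide": [0, -0.03, 0], "twist": [0, 0, 0]},
    {"slide": [0, 0, 0], "twist": [0, 0, 0]},
    {"slide": [0, 0, 0], "twist": [0, 0, 0]},
    {"slide": [0, 0, 0], "twist": [0, 0, 0]},
  ],
)

```text
time_s: 14.13
ee_pos: [0.4514, 0.0051, 0.2335]
tcp_rot: [[0.988, -0.157, -0.0], [-0.157, -0.988, 0.0], [-0.0, -0.0, -1.0]]
contact_force: [0.6, 1.6, -2.9]
width: 0.0215
```

```bash
python3 go.py 0 -67 0.066;python3 - <<'E'
from h import *
import pickle
P=ctrl.get_image('wrist');Q=ctrl.get_image('side');S=ctrl.get_image('scene');pickle.dump((P,Q,S),open('w6.pkl','wb'))
cv2.imwrite('pics/w6.png',np.hstack([P['frame'][100:,100:420],cv2.resize(Q['frame'][130:290,150:330],None,fx=1.775,fy=1.775),cv2.resize(S['frame'][130:290,170:330],None,fx=1.775,fy=1.775)])[:, :])
E
```

```text
t 14.13 grasp now [0.4514 0.0051 0.0665] org [-153.9  -72.5] xang -9.05 F [ 0.6  1.6 -2.9] w 0.0215
delta mm [153.9  -6.2   0.4] units [ 0.615 -0.025  0.002]
```

View pics/w6.png

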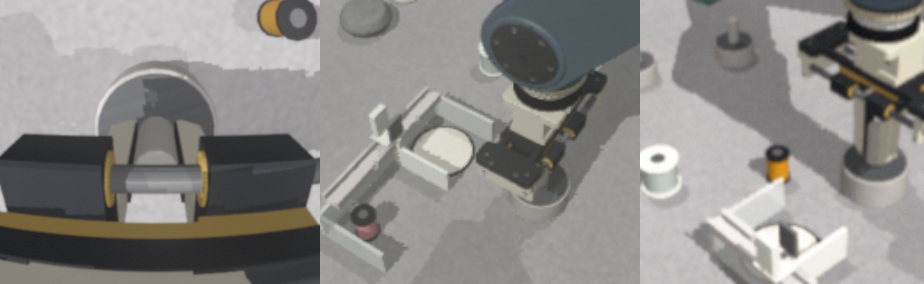

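Call:
servo_tool(
  plan=[
    {"slide": [0.02, -0.023, 0], "twist": [0, 0, 0.006]},
    {"slide": [0.045, 0, 0], "twist": [0, 0, 0]},
    {"slide": [0.05, 0, 0], "twist": [0, 0, 0]},
    {"slide": [0.05, 0, 0], "twist": [0, 0, 0]},
    {"slide": [0.05, 0, 0], "twist": [0, 0, 0]},
    {"slide": [0.03, 0, 0], "twist": [0, 0, 0]},
    {"slide": [0, 0, 0], "twist": [0, 0, 0]},
    {"slide": [0, 0, 0], "twist": [0, 0, 0]},
  ],
)

```text
time_s: 14.95
ee_pos: [0.5129, 0.0011, 0.2335]
tcp_rot: [[0.987, -0.162, 0.001], [-0.162, -0.987, -0.0], [0.001, -0.0, -1.0]]
contact_force: [1.5, 0.3, -1.8]
width: 0.0214
```

```bash
python3 go.py 0 -67.3 0.066;python3 - <<'E'
from h import *
import pickle
P=ctrl.get_image('wrist');Q=ctrl.get_image('side');pickle.dump((P,Q),open('w7.pkl','wb'))
cv2.imwrite('pics/w7.png',np.hstack([P['frame'][30:250,120:400],cv2.resize(Q['frame'][140:264,170:330],None,fx=1.774,fy=1.774)]))
E
```

```text
t 14.95 grasp now [0.513  0.0011 0.0665] org [-92.4 -67.1] xang -9.33 F [ 1.5  0.3 -1.8] w 0.0214
delta mm [92.4 -0.6  0.5] units [ 0.37  -0.002  0.002]
```

View pics/w7.png

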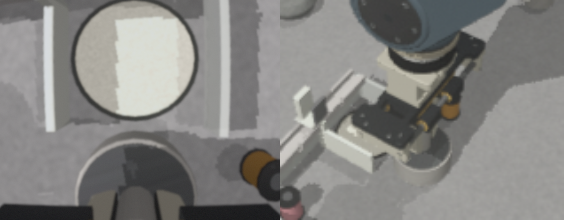

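Run:
```python
from h import *
import pickle
from scipy.optimize import least_squares
P,Q=pickle.load(open('w7.pkl','rb'));p=np.load('org2.npy')
f=P['frame'][20:160,150:360]
I=cv2.resize(f,None,fx=3.5,fy=3.5,interpolation=cv2.INTER_CUBIC)
def circ(c,r,col,z=0):
    pts=np.array([(projw(P,[*(T2(p,(c[0]+r*np.cos(t),c[1]+r*np.sin(t),0))[:2]),z])-[150,20]+.5)*3.5 for t in np.linspace(0,6.3,80)]).astype(int)
    cv2.polylines(I,[pts],False,col,1)
circ((0,-67),46,(0,0,255))
o=ctrl.get_obs();g=inv2(p,np.array(o['ee_pos'])+np.array(o['tcp_rot'])[:,2]*.167);circ(g,40,(0,255,0),.038)
cv2.imwrite('pics/w7b.png',I)
```

```text
(no output)
```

View pics/w7b.png

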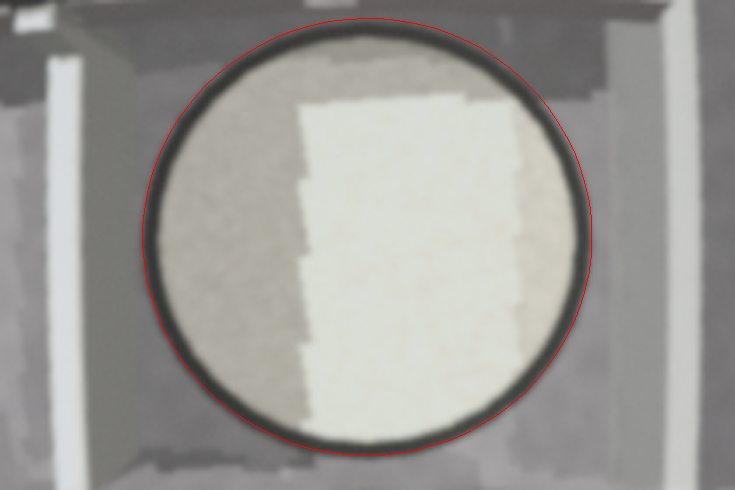

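Call:
servo_tool(
  plan=[
    {"slide": [0.03, -0.001, 0], "twist": [0, 0, -0.008]},
    {"slide": [0.05, 0, 0], "twist": [0, 0, 0]},
    {"slide": [0.05, 0, 0], "twist": [0, 0, 0]},
    {"slide": [0.05, 0, 0], "twist": [0, 0, 0]},
    {"slide": [0.05, 0, 0], "twist": [0, 0, 0]},
    {"slide": [0.05, 0, 0], "twist": [0, 0, 0]},
    {"slide": [0.05, 0, 0], "twist": [0, 0, 0]},
    {"slide": [0.03, 0, 0], "twist": [0, 0, 0]},
    {"slide": [0.008, 0, 0], "twist": [0, 0, 0]},
    {"slide": [0, 0, 0], "twist": [0, 0, 0]},
  ],
)

```text
time_s: 15.88
ee_pos: [0.6037, -0.0129, 0.2335]
tcp_rot: [[0.988, -0.156, 0.0], [-0.156, -0.988, -0.0], [0.0, 0.0, -1.0]]
contact_force: [1.5, -0.7, -2.3]
width: 0.0212
```

Call:
servo_tool(
  plan=[
    {"slide": [0, 0, 0], "twist": [0, 0, 0]},
    {"slide": [0, 0, 0], "twist": [0, 0, 0]},
  ],
)

```text
time_s: 16.05
ee_pos: [0.6033, -0.0128, 0.2335]
tcp_rot: [[0.988, -0.156, 0.0], [-0.156, -0.988, -0.0], [0.0, 0.0, -1.0]]
contact_force: [1.3, -0.1, -1.9]
width: 0.0214
```

```bash
python3 go.py 0 -67.3 0.066
```

```text
t 16.05 grasp now [ 0.6034 -0.0128  0.0665] org [ -1. -67.] xang -8.95 F [ 1.3 -0.1 -1.9] w 0.0214
delta mm [1.  0.3 0.5] units [0.004 0.001 0.002]
```

Call:
servo_tool(
  plan=[
    {"slide": [0.003, 0, 0], "twist": [0, 0, 0]},
    {"slide": [0, 0, 0], "twist": [0, 0, 0]},
    {"slide": [0, 0, 0], "twist": [0, 0, 0]},
    {"slide": [0, 0, 0], "twist": [0, 0, 0]},
    {"slide": [0, 0, 0], "twist": [0, 0, 0]},
    {"slide": [0, 0, 0], "twist": [0, 0, 0]},
  ],
  claw=0.1,
)

```text
time_s: 16.55
ee_pos: [0.6044, -0.013, 0.2335]
tcp_rot: [[0.988, -0.156, -0.0], [-0.156, -0.988, -0.0], [-0.0, 0.0, -1.0]]
contact_force: [-0.4, -0.2, -0.0]
width: 0.0422
```

Call:
servo_tool(
  plan=[
    {"slide": [0, 0, -0.04], "twist": [0, 0, 0]},
    {"slide": [0, 0, -0.12], "twist": [0, 0, 0]},
    {"slide": [0, 0, -0.16], "twist": [0, 0, 0]},
    {"slide": [0, 0, -0.16], "twist": [0, 0, 0]},
    {"slide": [0, 0, -0.16], "twist": [0, 0, 0]},
    {"slide": [0, 0, 0], "twist": [0, 0, 0]},
    {"slide": [0, 0, 0], "twist": [0, 0, 0]},
    {"slide": [0, 0, 0], "twist": [0, 0, 0]},
  ],
)

```text
time_s: 17.22
ee_pos: [0.6041, -0.0129, 0.3932]
tcp_rot: [[0.988, -0.156, -0.001], [-0.156, -0.988, 0.0], [-0.001, 0.0, -1.0]]
contact_force: [-0.7, -0.0, -0.5]
width: 0.0417
```

```bash
python3 go.py 0 -67.3 0.066;python3 - <<'E'
from h import *
import pickle
P=ctrl.get_image('wrist');Q=ctrl.get_image('side');S=ctrl.get_image('scene');pickle.dump((P,Q,S),open('w8.pkl','wb'))
cv2.imwrite('pics/w8.png',cv2.resize(P['frame'][50:270,130:390],None,fx=2.7,fy=2.7,interpolation=cv2.INTER_CUBIC))
cv2.imwrite('pics/w8s.png',np.hstack([cv2.resize(Q['frame'][120:300,130:330],None,fx=1.9,fy=1.9),cv2.resize(S['frame'][180:360,150:350],None,fx=1.9,fy=1.9)]))
E
```

```text
t 17.22 grasp now [ 0.604  -0.0129  0.2262] org [ -0.3 -67. ] xang -8.95 F [-0.7 -0.  -0.5] w 0.0417
delta mm [  0.4   0.3 160.2] units [0.002 0.001 0.641]
```

View pics/w8.png

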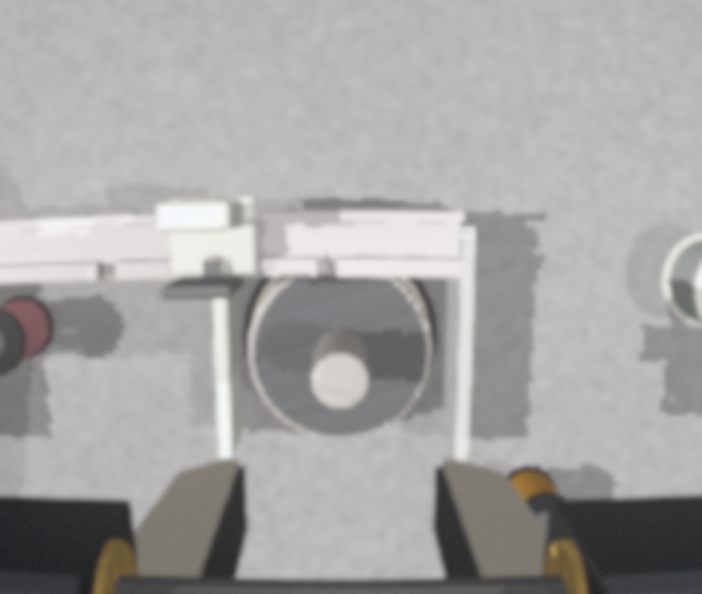

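View pics/w8s.png

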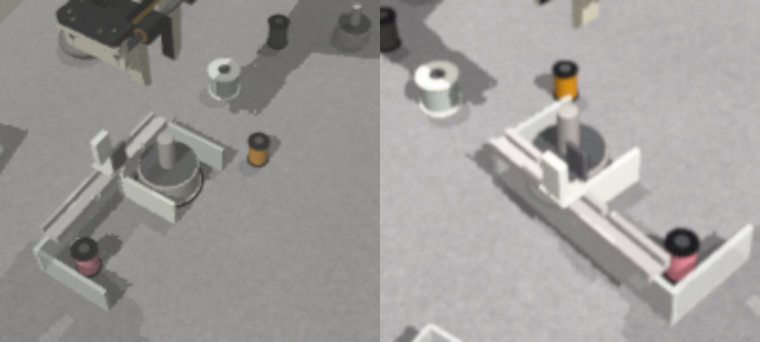

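Run:
```python
from h import *
import pickle
P,Q,S=pickle.load(open('w8.pkl','rb'));p=np.load('org2.npy')
b=lambda u,v:(130+(u+.5)/2.7-.5,50+(v+.5)/2.7-.5)
for n,q,z in [('knob',(341,381),.09),('body',(341,343),.038),('divider tip',(226,459),.043),('endwall tip',(462,459),.044),('tab front',(203,297),.1),('tab back',(203,287),.1),('post back',(195,203),.1),('postL',(157,215),.1),('postR',(233,215),.1)]:
    X=onzw(P,*b(*q),z);print(n,X.round(4),inv2(p,X).round(1))
D=pickle.load(open('d0.pkl','rb'))
for n in('scene','side'):  # spools unmoved: image differencing at spool locations
    a=D[n]['frame'];c=S['frame'] if n=='scene' else Q['frame']
    for s,w,h in(('wide',(.604,-.1972),.042),('dark',(.5685,-.326),.045),('corner',(.5095,-.0937),.04),('stored',(.633,.1395),.042)):
        u=proj(D[n],[*w,h/2]).astype(int);t=a[u[1]-14:u[1]+14,u[0]-14:u[0]+14];r=c[u[1]-20:u[1]+20,u[0]-20:u[0]+20]
        m=cv2.matchTemplate(r,t,cv2.TM_CCOEFF_NORMED);_,v,_,l=cv2.minMaxLoc(m);print(n,s,round(v,2),np.array(l)-6)
```

```text
knob [ 0.6029 -0.0131  0.09  ] [ -1.3 -67.3]
body [ 0.6068 -0.0138  0.038 ] [  2.6 -67.4]
divider tip [0.5648 0.0438 0.043 ] [-47.8 -16.9]
endwall tip [ 0.549  -0.0582  0.044 ] [ -47.7 -120.1]
tab front [0.6423 0.029  0.1   ] [ 31.1 -19.7]
tab back [0.6457 0.0284 0.1   ] [ 34.6 -19.8]
post back [0.6748 0.0259 0.1   ] [ 63.7 -17.8]
postL [0.6732 0.0398 0.1   ] [60.  -4.3]
postR [0.6684 0.0137 0.1   ] [ 59.2 -30.8]
scene wide 0.76 [0 0]
scene dark 0.89 [0 0]
scene corner 1.0 [0 0]
scene stored 0.99 [0 0]
side wide 0.77 [0 0]
side dark 0.88 [0 0]
side corner 1.0 [0 0]
side stored 0.98 [0 0]
```

```bash
python3 -c "
from workcell import ctrl
print(ctrl.hand_in())"
```

```text
the job is handed in; nothing more can be done
None
```

The divider is locked one notch along and the pot is standing on the mark. I handed the job in at about 17 s of the 58 s allowed; no verdict is reported.

- **Divider:** I squeezed the tab, slid the divider 45 mm, and let go. The wrist camera puts the plate at y = −16.5 to −16.9 mm, having started at −61.4, so it moved about 44.5 to 44.9 mm. The tab's front face is back at x ≈ 31 mm, which means it is fully out.
- **Pot:** I took the largest of the three pots by its knob and slid it along the table, passing in front of the corner spool and into the bay. The knob reads (−1.3, −67.3) mm against the mark's (0, −67). Reading the body rim instead gives (2.6, −67.4), so the two disagree by about 4 mm in x, but both are well inside 10 mm. It looks upright, and the gripper is about 16 cm above it, touching nothing.
- **Spools:** Matching the before and after pictures from both fixed cameras shows no shift in any of the four. The match for the wide spool was weaker (0.76), probably because the arm's shadow falls differently across it.
- **Disagreement between cameras:** The scene camera was off from the side and wrist cameras by a few millimetres. I placed everything from the wrist camera's fit, which agreed with its own picture to under 1 pixel.

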